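# Put the pen away in its wooden box

### The arm

A 6-joint arm with a two-finger parallel gripper is mounted at the origin on the work surface. World frame = base frame: x ahead of the robot, y to its left, z up, the work surface at z = 0. Lengths are in mm, angles in degrees, forces in N, time in s.
With the tool pointing down it reaches from about 350 to 850 mm from the base axis. Payload 8.1 kg.
Tool frame: the origin (TCP) lies at the very end of the fingers, on their centre line; the grasp point (between the pads) lies r.tcp_to_grasp behind it (r.tcp_to_grasp is the distance from the TCP to the grasp point, in mm); z points along the fingers, y is the line along which they close (so a half turn about z gives the same grasp; the last joint's range is limited). The gripper opens to 85 mm and grips with 20 to 120 N. Pads are 22 mm wide; open, the fingers measure 114 mm over their backs; the gripper's body (76 mm by 85 mm) begins 54 mm behind the grasp point. The pads swing forward as they close: fully open they stand 13 mm farther back than shut.
Start: joints at [-74.049, 7.471, 85.268, -0, 87.261, -4.893], TCP at [213.517, -560.728, 231.292] pointing down, gripper open.
Joint ranges: [-169.43, 169.43], [-51.17, 129.36], [1.28, 143.12], [-76.62, 256.62], [0, 156.53], [-152.29, 152.29]. Speed limits (degrees/s): [136.94, 136.94, 159.86, 180, 180, 180].

### API

Orientations are given as [roll, pitch, yaw] about the fixed x, y, z axes, in that order (R = Rz(yaw) Ry(pitch) Rx(roll)).
In Python, from bench import r gives the robot as it stands.
- The arm moves only by the shell command python3 -m handwheel 'ROWS' [OPENING] [FORCE]. ROWS is JSON, a list of rows, each a list of 4 numbers: the shift along the tool's x, y, z in m, then the turn about the tool's z in degrees. A call has 1 to 10 rows; each row shifts and turns the commanded pose from where the row before left it, along the tool's axes as they then stand; what a row does not reach is not made up. A row lasts 1/10 s, in which the tool goes at most 50 mm and 8.59 degrees, less where a joint would pass 70% of its speed; a pose out of reach is approached as far as the arm can. A call is refused whole if a number of a shift passes 0.05 or a number of a turn 8.59, either way. A call with a gripper value outside its range is refused whole. OPENING is the finger opening in m, from 0 to 0.0854, set as the call begins (- or left out, the last holds). The fingers move at their own pace and stop on an object; FORCE is the grip in N (left out, the last holds). Time passes only in rows, so rows that do not move let the fingers close. It gives the time, the measured TCP pose, the force, the opening and the grip force at its end, in the units of the state.
- r.sense(): the state, without advancing time (a new reading comes with each control period).
- r.snapshot(name): name is "side" or "top"; returns the picture (400x640x3 uint8, red, green, blue); there is no depth.
- r.camera_params(name): a dict with "fx", "fy", "cx", "cy" (pixels), "D" ([k1, k2, p1, p2, k3] as OpenCV has them; the pictures are not rectified), "R" (3x3) and "t" (3): a world point X has camera coordinates R X + t. Camera axes: x right, y down, z forward; pixel columns grow to the right and rows downward; lengths in mm; the calibration is good to about 2 mm. A picture is of the moment at which its call begins. camera_params takes no time and is no camera call.
- r.hand_in(): hands the job in; it is judged then, once.
The state is a dict: "time": time; "joint_pos": joint angles; "qd": joint speeds; "joint_efforts": joint torques, N m; "tool_pos": TCP position; "tcp_rot": TCP orientation; "ft_force": force on the tool from outside, world axes, zero at the start; "wrist_torque": the same for the moment, N m; "finger_gap": finger opening in mm; "grip_force": force on a finger pad.
Only numpy, scipy, OpenCV 4.12 (cv2) and the standard library are available. Lean on these libraries where they do the work, as an engineer would, in place of code of your own. Each camera call takes 0.05 s, during which the arm holds its last target. There are 200 camera calls.

### The job

Slide the lid of the wooden pen box open, lay the black pen along the groove in the box with its point towards the closed end (away from the end where the lid slides out), keeping hold of it until it has settled in the groove before you let go, and then slide the lid fully home until it wedges tight. Let go, and leave the pencil, stapler, tape roll and mug alone.

Things in the scene. Friction and masses are not known exactly. Their poses are not given: they have to be found in the camera images.
- box: Fixed brown wooden pen box, 180 (own x) x 112 (own y) x 40 high. Origin on the desk under the middle of the pen compartment, z up. Closed end at +x (outer face x=79); the lid slides out at -x (outer face x=-101, over a block 30 long, 33 high). Compartment: x -71 to 71, 92 wide, floor 5 above the desk; 88 wide between the ways on top, so open the fingers only a little inside.
- groove (a point): Where the middle of the pen's axis lies when settled: over the box's origin, 19 above the desk. The 90-degree V groove (18 wide at its top) runs along box x in two pale cradle blocks, x -71 to -36 and 36 to 71, tops 18 above the desk; between them is a scoop down to the floor, 72 long and 92 wide, for the fingers. A pen has 6 play lengthwise each way.
- lid (a joint): Lid's slide in its tapered dovetail ways, m: 0 = fully home against the closed end, grows as it is drawn out to box -x, 0.150 = stop (still captive). Starts partly open (0.03-0.10). Its front edge is at box x = 71 mm minus this, so pull to 0.142 or more to uncover all. About 1 N of drag, stays where left; over the last 6 mm it wedges and the push rises to some 15 N: aim past home.
- lid_handle (a point): Inside the lid's handle, a pale wooden block across the lid: 12 thick along box x, 50 wide along box y, 20 tall, from the lid's top (39 above the desk) to 59 above the desk. Point: middle of the block, 52 above the desk; box x = -78 mm when home, moves with the lid. Lid: dark board 172 long, 100 wide, 6 thick, underside 33 above the desk.
- pen: Black round pen with a steel conical point and a thin steel band round its middle, 14 in diameter, 130 long, about 35 g; it lies on the desk and can roll. Origin on its axis, halfway along; own x runs along the axis towards the point.
- pen_tip (a point): Tip of the pen's point, on its axis, 65 from the pen's origin (the last 15 mm is the cone).
- pencil: Bystander: thin light wooden pencil lying on the desk, 7 thick, 180 long; origin underneath its middle. Leave alone.
- stapler: Bystander: grey and black stapler, 125 x 36 x 50; origin underneath its middle. Leave alone.
- tape: Bystander: roll of clear tape lying flat, 72 across, 19 high; origin underneath its middle. Leave alone.
- mug: Bystander: white mug, 80 across, 95 high; origin underneath its middle. Leave alone.
Things that resemble listed ones, but are neither listed nor needed, are in the scene too. What is meant by the box is not purple, red or yellow, and is the smaller of those in its own colour.

How it is judged:
By the outcome, as a careful person would: the job done as asked, in the order asked, and still so for the second after the job is handed in, with the robot touching nothing.
It also fails if it takes over 61 s, if anything falls off the work surface, if the arm or the gripper's body presses on something with over 40 N, if the wrist force passes 120 N, or if a joint passes its speed limit or range.

## Working session

There is one attempt and no reset: what is moved stays moved. The work goes in short steps, Python scripts to look and compute and a shell command to move; the robot and the scene stay as the last step left them, time stands still between calls to the robot, and variables do not carry over. Pictures are saved under pics/ and viewed, at most 12 in all, crops included, and the job is handed in when it is done.

```bash
mkdir -p pics; ls; cat > h.py <<'E'
import numpy as np, cv2
from bench import r
def snap(n,f=None):
    im=np.asarray(r.snapshot(n))
    if f: cv2.imwrite('pics/'+f,im[:,:,::-1])
    return im
def ray(n,uv,z):
    c=r.camera_params(n);K=np.array([[c['fx'],0,c['cx']],[0,c['fy'],c['cy']],[0,0,1]])
    p=cv2.undistortPoints(np.array(uv,float).reshape(-1,1,2),K,np.array(c['D'],float)).reshape(-1,2)
    R=np.array(c['R']);t=np.array(c['t']);C=-R.T@t
    d=np.c_[p,np.ones(len(p))]@R
    z=np.broadcast_to(np.asarray(z,float),len(p))
    return C+d*((z-C[2])/d[:,2])[:,None]
def proj(n,X):
    c=r.camera_params(n);K=np.array([[c['fx'],0,c['cx']],[0,c['fy'],c['cy']],[0,0,1]])
    return cv2.projectPoints(np.array(X,float).reshape(-1,1,3),cv2.Rodrigues(np.array(c['R']))[0],np.array(c['t'],float),K,np.array(c['D'],float))[0].reshape(-1,2)
E
python3 - <<'E'
from h import *
snap('top','t0.png');snap('side','s0.png')
for n in('top','side'):
    c=r.camera_params(n);R=np.array(c['R']);print(n,c['fx'],-R.T@np.array(c['t']),R[2])
print(r.tcp_to_grasp,r.sense())
E
```

```text
pics
top 412.6358029044443 [ 403.29085716  -22.48374215 1154.19224578] [ 0.04326339 -0.02301851 -0.99879849]
side 365.5477710279003 [-17.12256451 627.3080078  890.97171371] [ 0.40914179 -0.56455852 -0.71685192]
18.700000000000003 {'time': 0.1, 'joint_pos': array([-7.40487050e+01,  7.51151234e+00,  8.53246425e+01, -7.55085758e-04,
        8.72595374e+01, -4.89302332e+00]), 'qd': array([ 1.22807120e-02, -5.74931675e-05, -1.38326278e-01, -3.07715331e-02,
        2.72462259e-02, -4.78391802e-02]), 'joint_efforts': array([ 2.08790021e-03, -5.70953858e+01, -5.01940334e+01, -4.58931504e-05,
        8.18019005e-03,  3.69796669e-05]), 'tool_pos': array([ 213.3783228 , -560.24693685,  230.32632482]), 'tcp_rot': array([-1.79904592e+02, -7.41071174e-03,  2.08443489e+01]), 'ft_force': array([-0.20179927, -0.37754576, -0.67544321]), 'wrist_torque': array([ 0.03592487,  0.00866179, -0.05086377]), 'grip_force': 0.0, 'finger_gap': 85.65789758095151}
```

View pics/t0.png

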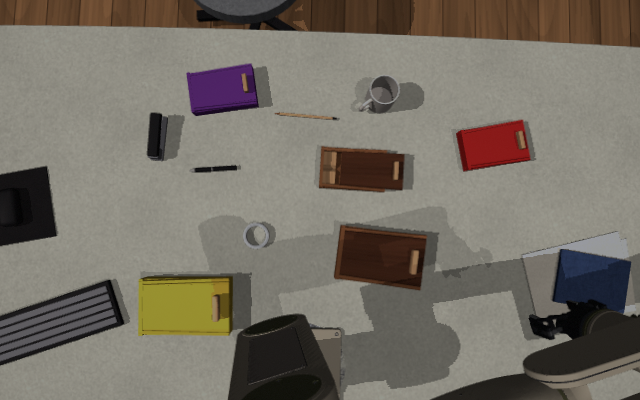

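View pics/s0.png

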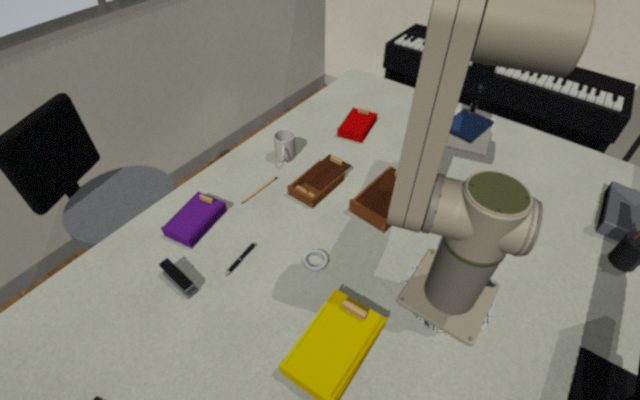

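The top view shows the smaller brown box around (362,170), with its closed end and visible cradle on the left (329,168) and the lid handle at (396,170). The black pen is at about (215,169). I'll zoom in on both.

```bash
python3 - <<'E'
from h import *
im=snap('top')[:,:,::-1]
a=cv2.resize(im[140:200,310:415],None,fx=7,fy=7,interpolation=cv2.INTER_CUBIC)
b=cv2.resize(im[155:183,185:245],None,fx=6,fy=6,interpolation=cv2.INTER_CUBIC)
o=np.zeros((600,735,3),np.uint8);o[:420]=a;o[425:425+168,:360]=b
cv2.imwrite('pics/z0.png',o)
g=im.max(2)
m=(g<75).astype(np.uint8);m[:155]=0;m[183:]=0;m[:,:185]=0;m[:,245:]=0
c=max(cv2.findContours(m,0,1)[0],key=cv2.contourArea);print(cv2.minAreaRect(c))
h=cv2.cvtColor(np.ascontiguousarray(im),cv2.COLOR_BGR2HSV)
m=((h[...,1]>90)&((h[...,0]<22)|(h[...,0]>170))).astype(np.uint8);m[:140]=0;m[200:]=0;m[:,:310]=0;m[:,415:]=0
c=max(cv2.findContours(m,0,1)[0],key=cv2.contourArea);print(cv2.minAreaRect(c),cv2.boxPoints(cv2.minAreaRect(c)))
E
```

```text
((215.49545288085938, 168.42453002929688), (4.476633548736572, 41.22738265991211), 86.53176879882812)
((361.34320068359375, 169.22019958496094), (83.27677154541016, 41.487892150878906), 3.6329505443573) [[318.47406 187.28406]
 [321.1029  145.87955]
 [404.21234 151.15634]
 [401.5835  192.56085]]
```

View pics/z0.png

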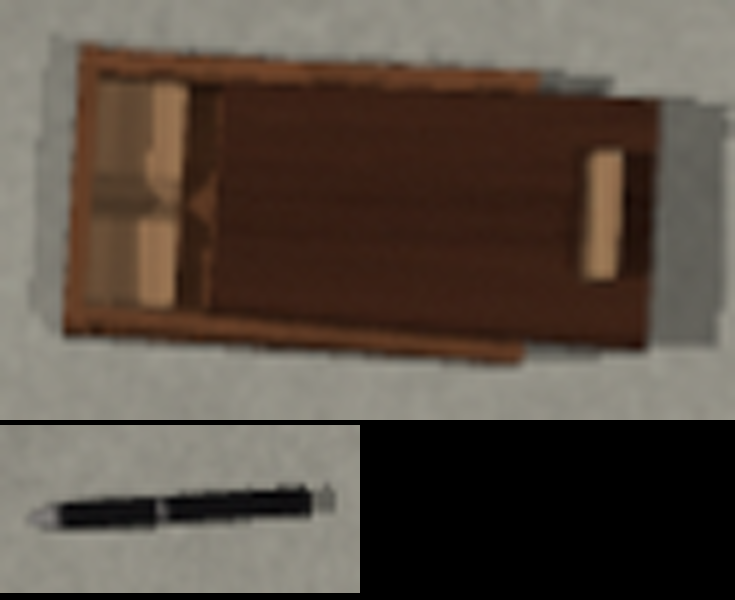

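Closed end (cradle, box +x) is on the left at about (320,167) and the lid slides right, with the handle at about (396.3,170.7). The pen already points left: tip about (189.5,169.5), band about (212,169.5).

```bash
python3 - <<'E'
from h import *
c=lambda x,y:(310+(x-3)/7,140+(y-3)/7); d=lambda x,y:(185+(x-3)/6,155+(y-428)/6)
P=ray('top',[c(80,45),c(65,335),c(540,72),c(522,362)],40);print(P.round(1))
A=P[:2].mean(0);B=P[2:].mean(0);u=(A-B)[:2];L=np.linalg.norm(u);u/=L;yaw=np.degrees(np.arctan2(u[1],u[0]))
O=(A+B)[:2]/2+11*u;print('L',L,np.linalg.norm(P[0]-P[1]),'yaw',yaw,'O',O)
H=ray('top',[c(604,213)],59)[0,:2];F=ray('top',[c(220,200)],39)[0,:2];v=np.array([-u[1],u[0]])
print('handle',H,'box xy',(H-O)@u,(H-O)@v,'front',(F-O)@u)
Q=ray('top',[d(30,517),d(162,510),d(310,502),d(334,500)],7);print(Q.round(1),np.linalg.norm(Q-Q[1],axis=1));w=Q[0]-Q[2];print('penyaw',np.degrees(np.arctan2(w[1],w[0])))
im=snap('side')[:,:,::-1]
print(proj('side',[[*Q[1][:2],7],[*O,40]]))
a=cv2.resize(im[235:285,215:270],None,fx=7,fy=7,interpolation=cv2.INTER_CUBIC)
b=cv2.resize(im[150:210,283:355],None,fx=5,fy=5,interpolation=cv2.INTER_CUBIC)
o=np.zeros((360,760,3),np.uint8);o[:350,:385]=a;o[:300,390:750]=b;cv2.imwrite('pics/z1.png',o)
E
```

```text
[[ 609.6  -40.6   40. ]
 [ 496.4  -37.7   40. ]
 [ 604.5 -220.5   40. ]
 [ 490.8 -215.4   40. ]]
L 178.88745523192395 113.24792103129514 yaw 88.27412870907982 O [ 550.65968155 -117.55986981]
handle [ 547.38320211 -242.70631825] box xy -125.18835698464011 -0.49411525861046085 front 20.98978667414655
[[538.7 323.2   7. ]
 [543.5 262.1   7. ]
 [549.1 193.6   7. ]
 [550.3 182.5   7. ]] [61.31205274  0.         68.70344697 79.86000147]
penyaw 94.60424488520367
[[238.73515316 259.26467496]
 [314.27405459 179.85863159]]
```

View pics/z1.png

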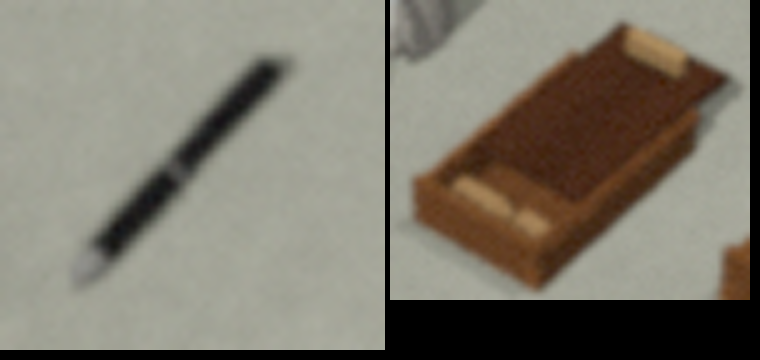

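The pen's light right-hand end in the top view was only shadow: the side view shows it running from the cone at (85,265) to the plain end at (280,62). The lid is about 48 mm open. First I'll turn and move over the handle.

```bash
python3 -m handwheel '[[0,0,0,7.5],[0,0,0,7.5],[0,0,0,7.5]]' 0.05 40; python3 -m handwheel '[[0.0324,-0.0327,0,0],[0.0324,-0.0327,0,0],[0.0324,-0.0327,0,0],[0.0324,-0.0327,0,0],[0.0324,-0.0327,0,0],[0.0324,-0.0327,0,0],[0.0324,-0.0327,0,0],[0.0324,-0.0327,0.02,0],[0.0324,-0.0327,0.03,0],[0.0324,-0.0327,0.03,0]]'; python3 -m handwheel '[[0,0,0,0],[0,0,0,0]]'
```

```text
time: 0.5
tool_pos: [213.5, -560.5, 231.0]
tcp_rot: [-180.0, 0.0, -2.0]
ft_force: [0.0, -0.1, -0.5]
finger_gap: 49.8
grip_force: 0.0
time: 1.5
tool_pos: [542.1, -247.7, 156.4]
tcp_rot: [180.0, -0.1, -1.6]
ft_force: [-0.1, -0.7, -0.2]
finger_gap: 50.3
grip_force: 0.0
time: 1.7
tool_pos: [540.4, -247.8, 155.3]
tcp_rot: [-179.9, 0.2, -1.5]
ft_force: [1.0, -0.1, 0.9]
finger_gap: 49.7
grip_force: 0.0
```

```bash
python3 -m handwheel '[[0.0068,-0.0052,0.02,0],[0,0,0.03,0],[0,0,0.025,0],[0,0,0.02,0],[0,0,0.01,0],[0,0,0.007,0],[0,0,0,0]]' && python3 -m handwheel '[[0,0,0,0],[0,0,0,0],[0,0,0,0],[0,0,0,0],[0,0,0,0]]' 0 40
```

```text
time: 2.4
tool_pos: [547.5, -244.8, 45.0]
tcp_rot: [180.0, -0.0, -1.7]
ft_force: [0.0, 0.8, -0.3]
finger_gap: 50.1
grip_force: 0.0
time: 2.9
tool_pos: [548.5, -244.5, 46.1]
tcp_rot: [179.9, -0.1, -1.7]
ft_force: [-0.3, -0.1, 6.7]
finger_gap: 10.8
grip_force: 42.0
```

```bash
python3 -m handwheel '[[0,0.008,0,0],[0,0.015,0,0],[0,0.015,0,0],[0,0.015,0,0],[0,0.015,0,0],[0,0.015,0,0],[0,0.01,0,0],[0,0.005,0,0],[0,0.001,0,0],[0,0,0,0]]'; python3 - <<'E'
from h import *
im=snap('top')[:,:,::-1]
a=cv2.resize(im[135:205,310:450],None,fx=5,fy=5,interpolation=cv2.INTER_CUBIC)
cv2.imwrite('pics/z2.png',a);print(r.sense()['ft_force'],r.sense()['tool_pos'])
E
```

```text
time: 3.9
tool_pos: [544.8, -344.1, 46.0]
tcp_rot: [179.9, -0.0, -1.7]
ft_force: [-4.1, -0.3, 8.0]
finger_gap: 10.4
grip_force: 42.2
[-5.59014329 -1.19735134  7.56066387] [ 544.85236318 -344.07023661   46.07889129]
```

View pics/z2.png

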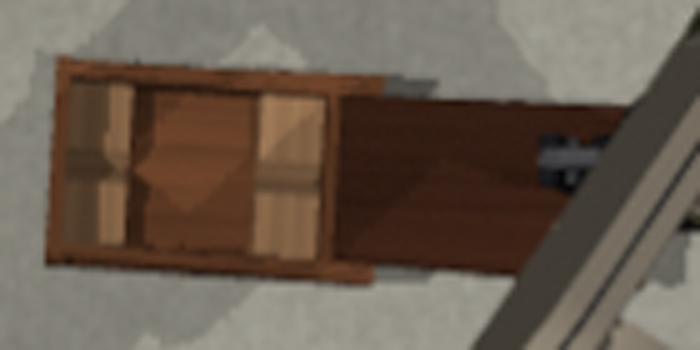

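The lid is clear: both cradles and the whole scoop (132–255 px in the crop) are uncovered. Next I'll release, lift and go to the pen.

```bash
python3 - <<'E'
from h import *
c=lambda x,y:(310+(x-2)/5,135+(y-2)/5)
Q=ray('top',[c(132,164),c(255,174),c(95,162),c(290,177)],[18,18,10,10]);print(Q.round(1),Q[:2].mean(0))
w=Q[2]-Q[3];print(np.degrees(np.arctan2(w[1],w[0])))
E
python3 -m handwheel '[[0,0,0,0],[0,0,0,0],[0,0,0,0],[0,0,-0.02,0],[0,0,-0.04,0],[0,0,-0.04,0],[0,0,-0.02,0]]' 0.045; python3 -m handwheel '[[-0.0014,-0.043,0,0],[-0.0014,-0.043,0,0],[-0.0014,-0.043,0,0],[-0.0014,-0.043,0,0],[-0.0014,-0.043,0,0],[-0.0014,-0.043,0,0],[-0.0014,-0.043,0,0],[-0.0014,-0.043,0,0],[-0.0014,-0.043,0,0],[-0.0014,-0.043,0,0]]'; python3 -m handwheel '[[-0.0014,-0.043,0,-8],[0,0,0,-8],[0,0,0,-8],[0,0,0,-8],[0,0,0,-8],[0,0,0,-8],[0,0,0,-8]]';python3 -m handwheel '[[0,0,0,-8],[0,0,0,-8],[0,0,0,-8],[0,0,0,-8],[0,0,0,-8],[0,0,0,0],[0,0,0,0]]'
```

```text
[[ 555.2  -84.    18. ]
 [ 551.6 -152.5   18. ]
 [ 556.8  -63.8   10. ]
 [ 551.5 -173.1   10. ]] [ 553.37986813 -118.26599529   18.        ]
87.23562746707
time: 4.65
tool_pos: [546.3, -343.9, 169.1]
tcp_rot: [179.8, -0.2, -1.6]
ft_force: [0.6, -0.0, 1.3]
finger_gap: 45.2
grip_force: 0.0
time: 5.65
tool_pos: [542.8, 89.1, 164.8]
tcp_rot: [-180.0, -0.0, -1.6]
ft_force: [1.1, 0.4, -0.6]
finger_gap: 44.9
grip_force: 0.0
time: 6.35
tool_pos: [542.9, 130.4, 164.5]
tcp_rot: [-180.0, 0.0, 54.7]
ft_force: [0.0, -0.7, -0.2]
finger_gap: 45.1
grip_force: 0.0
time: 7.05
tool_pos: [542.9, 130.3, 164.6]
tcp_rot: [-180.0, 0.0, 94.1]
ft_force: [0.0, -0.2, -0.2]
finger_gap: 44.8
grip_force: 0.0
```

```bash
python3 -m handwheel '[[0.0433,0.0033,0,0],[0.0433,0.0033,0,0],[0.0433,0.0033,0.03,0],[0,0,0.04,0],[0,0,0.03,0],[0,0,0.02,0],[0,0,0.01,0],[0,0,0,0]]'
```

```text
time: 7.85
tool_pos: [541.9, 257.8, 34.7]
tcp_rot: [-179.8, 0.0, 94.2]
ft_force: [-0.6, -0.2, 0.1]
finger_gap: 44.9
grip_force: 0.0
```

```bash
python3 - <<'E'
from h import *
im=snap('top')[:,:,::-1];s=snap('side')[:,:,::-1]
o=np.zeros((600,800,3),np.uint8)
o[:350,:420]=cv2.resize(im[135:205,180:264],None,fx=5,fy=5,interpolation=cv2.INTER_CUBIC)
o[:350,425:775]=cv2.resize(s[225:295,205:275],None,fx=5,fy=5,interpolation=cv2.INTER_CUBIC)
cv2.imwrite('pics/z3.png',o[:355]);print(r.sense()['tool_pos'])
E
```

```text
[543.88842936 258.40365682  37.50472427]
```

View pics/z3.png

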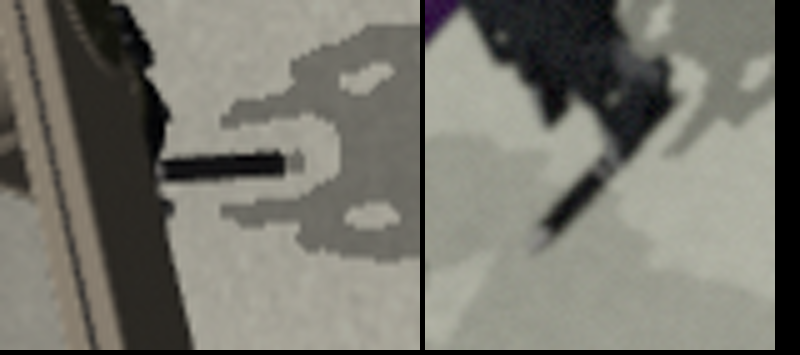

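The pen lies between the open fingers. The top crop shows its rear end at (285,163), and the side crop shows the tip at (533,247) and the band at (609,160).

```bash
python3 - <<'E'
from h import *
Q=ray('side',[(205+(533-427)/5,225+(247-2)/5),(205+(609-427)/5,225+(160-2)/5)],7);print(Q.round(1))
print(ray('top',[(180+(285-2)/5,135+(164-2)/5)],7).round(1))
c=lambda x,y:(215+(x-3)/7,235+(y-3)/7)
print(ray('side',[c(77,278),c(177,172),c(275,62)],7).round(1))
E
```

```text
[[535.9 320.    7. ]
 [544.  250.5   7. ]]
[[548.9 192.4   7. ]]
[[536.7 321.7   7. ]
 [541.2 259.8   7. ]
 [548.3 192.6   7. ]]
```

```bash
python3 -m handwheel '[[0,0,0.015,0],[0,0,0.01,0],[0,0,0.006,0],[0,0,0,0],[0,0,0,0]]';python3 -c "
from h import *
print(r.sense()['tool_pos'])"; python3 -m handwheel '[[0,0,0,0],[0,0,0,0],[0,0,0,0],[0,0,0,0],[0,0,0,0],[0,0,0,0]]' 0 30
```

```text
time: 8.45
tool_pos: [542.9, 258.1, 5.1]
tcp_rot: [-180.0, 0.0, 94.3]
ft_force: [-0.0, -0.4, 0.8]
finger_gap: 45.0
grip_force: 0.0
[542.93597857 258.11349875   5.12648108]
time: 9.05
tool_pos: [543.5, 258.4, 5.9]
tcp_rot: [179.9, -0.0, 94.3]
ft_force: [-0.1, -0.5, 5.8]
finger_gap: 12.1
grip_force: 29.9
```

```bash
python3 -m handwheel '[[0,0,0,0],[0,0,0,0],[0,0,0.0035,0],[0,0,0,0]]' 0.03; python3 -m handwheel '[[0,0,0,0],[0,0,0,0],[0,0,0,0],[0,0,0,0],[0,0,0,0]]' 0 40;  python3 -m handwheel '[[0,0,-0.01,0],[0,0,-0.03,0],[0,0,-0.04,0],[0,0,-0.03,0],[0,0,0,0],[0,0,0,0]]'; python3 - <<'E'
from h import *
print(r.sense()['tool_pos'],r.sense()['tcp_rot'])
im=snap('top')[:,:,::-1];s=snap('side')[:,:,::-1]
o=np.zeros((500,800,3),np.uint8)
o[:350,:420]=cv2.resize(im[135:205,180:264],None,fx=5,fy=5,interpolation=cv2.INTER_CUBIC)
o[:500,425:800]=cv2.resize(s[195:295,195:270],None,fx=5,fy=5,interpolation=cv2.INTER_CUBIC)
cv2.imwrite('pics/z4.png',o)
E
```

```text
time: 9.45
tool_pos: [542.4, 258.0, 0.9]
tcp_rot: [-179.9, 0.0, 94.3]
ft_force: [-1.0, -0.2, 1.3]
finger_gap: 29.8
grip_force: 0.0
time: 9.95
tool_pos: [543.1, 258.2, 1.9]
tcp_rot: [-180.0, -0.0, 94.3]
ft_force: [-0.2, 0.2, -0.8]
finger_gap: 12.1
grip_force: 39.0
time: 10.55
tool_pos: [544.1, 258.6, 113.7]
tcp_rot: [179.8, -0.1, 94.3]
ft_force: [-1.2, -0.0, -1.0]
finger_gap: 12.0
grip_force: 39.1
[544.05009766 258.60570476 113.70566865] [ 1.79828233e+02 -5.04198495e-02  9.43480696e+01]
```

View pics/z4.png

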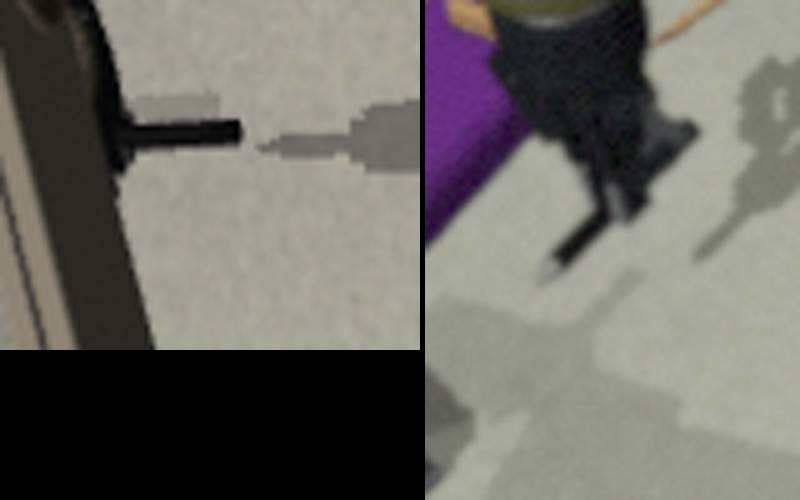

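The pen is held level, with its rear end at (241,131) in the top crop and its tip at (541,281) in the side crop.

```bash
python3 - <<'E'
from h import *
T=ray('side',[(195+(541-427)/5,195+(281-2)/5)],118)[0];E=ray('top',[(180+(241-2)/5,135+(132-2)/5)],118)[0]
print(T,E,(T+E)/2,np.linalg.norm(T-E),np.degrees(np.arctan2(*(T-E)[[1,0]])), r.sense()['tool_pos'])
# box centre from side image edges not needed; print predicted pix
u=np.array([np.cos(np.radians(87.9)),np.sin(np.radians(87.9))]);v=np.array([-u[1],u[0]]);O=np.array([551.7,-117.9])
for n in('top','side'):
  im=snap(n)[:,:,::-1].copy()
  X=[[*(O+a*u+b*v),40] for a,b in((79,56),(79,-56),(-101,-56),(-101,56))]+[[*(O+a*u),18] for a in(-71,-36,36,71)]+[[*(O+a*u+b*v),18] for a in(36,-36) for b in(46,-46)]
  p=proj(n,X);x0,y0=p.min(0).astype(int)-10;x1,y1=p.max(0).astype(int)+10
  w=cv2.resize(im[y0:y1,x0:x1],None,fx=6,fy=6,interpolation=cv2.INTER_CUBIC)
  for q in p: cv2.circle(w,tuple(((q-[x0,y0]+.5)*6).astype(int)),3,(0,255,0),1)
  globals()[n]=w;print(w.shape)
o=np.zeros((max(top.shape[0],side.shape[0]),top.shape[1]+side.shape[1],3),np.uint8);o[:top.shape[0],:top.shape[1]]=top;o[:side.shape[0],top.shape[1]:]=side
k=min(1,800/o.shape[1],600/o.shape[0]);cv2.imwrite('pics/z5.png',cv2.resize(o,None,fx=k,fy=k,interpolation=cv2.INTER_AREA))
E
```

```text
[536.61418836 321.62098765 118.        ] [550.45139371 194.31530775 118.        ] [543.53279103 257.9681477  118.        ] 128.05547385959923 96.20328396674269 [542.31875204 257.91718085 110.88835704]
(390, 528, 3)
(366, 468, 3)
```

View pics/z5.png

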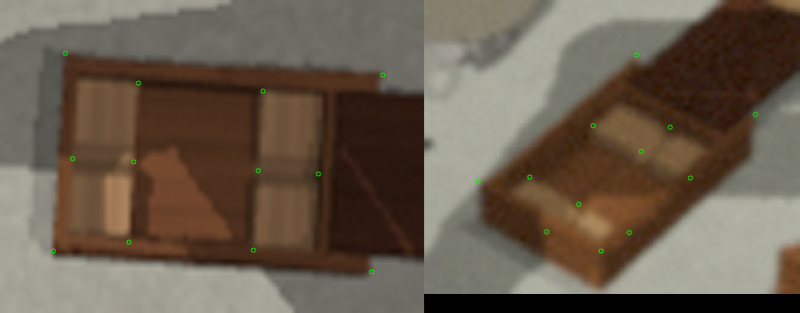

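The box fit from the top view agrees within a pixel: origin about (551,-118), yaw about 88.1. The side view reads a couple of mm low for both box and pen, so I'll use the top view. Now I'll carry the pen over.

```bash
python3 -m handwheel '[[0,0,0,6.2],[-0.0376,0.002,0,0],[-0.0376,0.002,0,0],[-0.0376,0.002,0,0],[-0.0376,0.002,0,0],[-0.0376,0.002,0,0],[-0.0376,0.002,0,0],[-0.0376,0.002,0,0],[-0.0376,0.002,0,0],[-0.0376,0.002,0,0]]'; python3 -m handwheel '[[-0.0376,0.002,0,0],[0,0,0,0],[0,0,0,0],[0,0,0,0]]'; python3 -c "
from h import *
for i in range(4):
  snap('top');print(r.sense()['tool_pos'],r.sense()['tcp_rot'])"
```

```text
time: 11.75
tool_pos: [549.1, -81.9, 110.6]
tcp_rot: [-179.9, -0.0, 88.1]
ft_force: [0.7, 0.1, -0.8]
finger_gap: 12.4
grip_force: 39.1
time: 12.15
tool_pos: [550.3, -117.3, 111.0]
tcp_rot: [-179.9, -0.0, 88.2]
ft_force: [0.3, 0.8, -0.4]
finger_gap: 12.0
grip_force: 39.1
[ 550.52093611 -117.05026158  111.17012403] [-1.79928928e+02 -3.61465974e-02  8.82041048e+01]
[ 550.67678975 -116.95031308  111.35824505] [-1.79949666e+02 -2.86320698e-02  8.82241449e+01]
[ 550.75844619 -116.9644676   111.51358658] [-1.79961394e+02 -2.08671437e-02  8.82362305e+01]
[ 550.89766524 -117.11934683  111.69123351] [-1.79982621e+02 -1.03342639e-02  8.82339492e+01]
```

```bash
python3 -m handwheel '[[0,-0.0,0.02,0],[0,0,0.03,0],[0,0,0.01,0],[0,0,0,0],[0,0,0,0]]'; python3 - <<'E'
from h import *
print(r.sense()['tool_pos'])
im=snap('top')[:,:,::-1];s=snap('side')[:,:,::-1]
o=np.zeros((400,800,3),np.uint8)
o[:350,:400]=cv2.resize(im[135:205,310:390],None,fx=5,fy=5,interpolation=cv2.INTER_CUBIC)
o[:400,405:800]=cv2.resize(s[140:220,281:360],None,fx=5,fy=5,interpolation=cv2.INTER_CUBIC)
cv2.imwrite('pics/z6.png',o)
E
```

```text
time: 12.85
tool_pos: [551.3, -118.1, 52.6]
tcp_rot: [180.0, 0.0, 88.2]
ft_force: [-0.0, -1.1, -0.3]
finger_gap: 12.1
grip_force: 39.1
[ 551.32257391 -118.05911541   52.64201713]
```

View pics/z6.png

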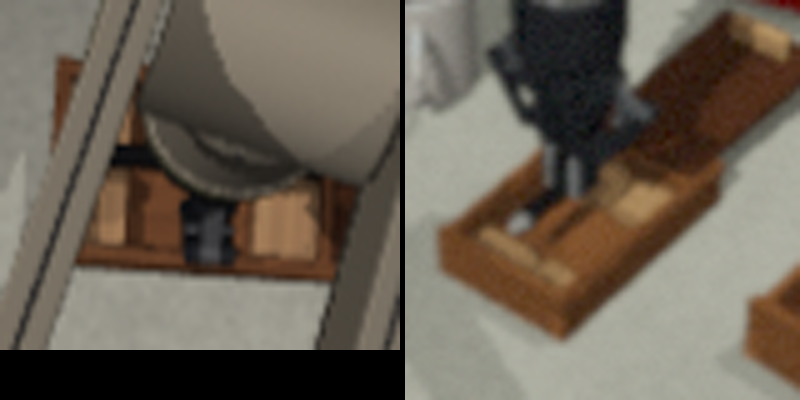

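```bash
python3 - <<'E'
from h import *
c=lambda x,y:(310+(x-2)/5,135+(y-2)/5)
print(ray('top',[c(130,156),c(130,164.5),c(130,164.5)],[58,10,18]).round(1))
# expected pen point at that y
p=ray('top',[c(130,156)],58)[0];print(551.1+(p[1]+118)*np.tan(np.radians(1.8)))
E
python3 -m handwheel '[[0,0,0.015,0],[0,0,0.01,0],[0,0,0.005,0],[0,0,0,0],[0,0,0,0]]'
```

```text
[[554.1 -80.7  58. ]
 [555.9 -83.4  10. ]
 [554.9 -82.9  18. ]]
552.2721039146767
time: 13.45
tool_pos: [550.7, -118.2, 21.6]
tcp_rot: [-180.0, -0.0, 88.1]
ft_force: [0.3, -0.2, -0.3]
finger_gap: 12.2
grip_force: 39.1
```

```bash
python3 -m handwheel '[[0,0.001,0.003,0],[0,0,0.002,0],[0,0,0,0]]'; for i in 1; do python3 -m handwheel '[[0,0,0.001,0],[0,0,0,0]]'; python3 -m handwheel '[[0,0,0.001,0],[0,0,0,0]]'; done
```

```text
time: 13.75
tool_pos: [551.8, -118.2, 16.7]
tcp_rot: [-180.0, -0.0, 88.1]
ft_force: [-0.5, 0.6, -0.5]
finger_gap: 12.1
grip_force: 39.1
time: 13.95
tool_pos: [551.9, -118.3, 15.8]
tcp_rot: [180.0, 0.0, 88.1]
ft_force: [0.3, -0.2, -0.5]
finger_gap: 12.0
grip_force: 39.1
time: 14.15
tool_pos: [552.0, -118.3, 15.0]
tcp_rot: [180.0, 0.0, 88.1]
ft_force: [-1.1, 1.2, 0.6]
finger_gap: 12.1
grip_force: 39.5
```

```bash
python3 -m handwheel '[[0,0,0.001,0],[0,0,0,0],[0,0,0,0]]'; python3 -m handwheel '[[0,0,0.001,0],[0,0,0,0],[0,0,0,0]]'; python3 -c "
from h import *
for i in range(3):
  snap('side');s=r.sense();print(s['ft_force'],s['wrist_torque'],s['tool_pos'])"
```

```text
time: 14.45
tool_pos: [552.0, -118.3, 14.9]
tcp_rot: [180.0, 0.0, 88.1]
ft_force: [-6.2, 1.9, 11.0]
finger_gap: 12.4
grip_force: 40.4
time: 14.75
tool_pos: [552.1, -118.4, 14.8]
tcp_rot: [-180.0, 0.0, 88.1]
ft_force: [-9.9, 2.9, 18.6]
finger_gap: 12.1
grip_force: 41.3
[-10.00011678   2.0353919   19.13863778] [0.32053404 1.62214405 0.00422903] [ 552.10430557 -118.33671081   14.75240736]
[-9.17961742  2.50492381 18.4263343 ] [3.84754454e-01 1.60696642e+00 1.23170119e-03] [ 552.13628407 -118.31791458   14.77275168]
[-10.35995169   3.47224203  18.57391741] [0.40180805 1.6098379  0.04968553] [ 552.1030607  -118.34805373   14.75585051]
```

```bash
python3 -m handwheel '[[0,-0.0007,0,0],[0,0,0,0],[0,0,0,0]]'; python3 -m handwheel '[[0,-0.0007,0,0],[0,0,0,0],[0,0,0,0]]'; python3 -c "
from h import *
s=r.sense();print(s['ft_force'],s['wrist_torque'],s['tool_pos'])"
```

```text
time: 15.2
tool_pos: [552.0, -118.3, 14.7]
tcp_rot: [179.9, 0.0, 88.2]
ft_force: [-6.0, 2.2, 15.1]
finger_gap: 11.9
grip_force: 40.7
time: 15.5
tool_pos: [551.2, -118.4, 14.1]
tcp_rot: [179.9, 0.0, 88.1]
ft_force: [-2.7, 1.9, 9.2]
finger_gap: 12.3
grip_force: 40.0
[-2.74710031  1.88162171  9.23437849] [ 0.13155826  0.5349243  -0.0455897 ] [ 551.19727998 -118.39003099   14.07583413]
```

```bash
python3 -m handwheel '[[0,-0.0005,0.0005,0],[0,0,0,0],[0,0,0,0]]'; python3 -m handwheel '[[0,-0.0005,0.0005,0],[0,0,0,0],[0,0,0,0]]'; python3 -c "
from h import *
s=r.sense();print(s['ft_force'],s['wrist_torque'],s['tool_pos'])"
```

```text
time: 15.8
tool_pos: [550.7, -118.4, 13.6]
tcp_rot: [179.9, 0.0, 88.1]
ft_force: [-4.5, 0.3, 9.0]
finger_gap: 12.3
grip_force: 40.0
time: 16.1
tool_pos: [550.6, -118.4, 13.5]
tcp_rot: [179.9, 0.0, 88.1]
ft_force: [-3.1, 1.9, 10.6]
finger_gap: 12.4
grip_force: 40.3
[-3.10866662  1.90320277 10.63569617] [ 0.20481172  0.54037005 -0.12640976] [ 550.61573827 -118.44373933   13.48181128]
```

```bash
python3 -m handwheel '[[0,-0.0006,0.0003,0],[0,0,0,0],[0,0,0,0]]'; python3 -m handwheel '[[0,-0.0006,0.0003,0],[0,0,0,0],[0,0,0,0]]'; python3 -c "
from h import *
s=r.sense();print(s['ft_force'],s['wrist_torque'],s['tool_pos'])"
```

```text
time: 16.4
tool_pos: [550.4, -118.5, 13.3]
tcp_rot: [179.8, 0.0, 88.1]
ft_force: [-1.5, 1.8, 9.7]
finger_gap: 12.1
grip_force: 40.2
time: 16.7
tool_pos: [550.4, -118.5, 13.3]
tcp_rot: [179.8, 0.0, 88.1]
ft_force: [-0.7, 1.3, 9.4]
finger_gap: 11.7
grip_force: 40.2
[-0.70637296  1.3034791   9.39464526] [ 0.18447842 -0.07929356 -0.09568296] [ 550.35607225 -118.46033276   13.27700591]
```

The pen is seated: it has stopped sinking, the lateral force is gone, and it bears about 9 N vertically. Releasing now.

```bash
python3 -m handwheel '[[0,0,0,0],[0,0,0,0],[0,0,0,0],[0,0,0,0]]' 0.028; python3 -m handwheel '[[0,0,-0.01,0],[0,0,-0.02,0],[0,0,-0.04,0],[0,0,-0.04,0],[0,0,-0.03,0]]'; python3 -m handwheel '[[0.02,0,0,8],[-0.03,0,0,8],[-0.04,0,0,8],[-0.04,0,0,8],[-0.04,0,0,8],[-0.04,0,0,8],[0,0,0,8],[0,0,0,8],[0,0,0,8],[0,0,0,8]]' 0.05; python3 -m handwheel '[[0,0,0,8],[0,0,0,1.8],[0,0,0,0],[0,0,0,0]]'; python3 - <<'E'
from h import *
print(r.sense()['tool_pos'],r.sense()['tcp_rot'])
im=snap('top')[:,:,::-1];s=snap('side')[:,:,::-1]
o=np.zeros((400,800,3),np.uint8)
o[:280,:560]=cv2.resize(im[135:205,310:450],None,fx=4,fy=4,interpolation=cv2.INTER_CUBIC)
o[:240,563:800]=cv2.resize(s[140:220,281:360],None,fx=3,fy=3,interpolation=cv2.INTER_CUBIC)
cv2.imwrite('pics/z7.png',o[:285])
E
```

```text
time: 17.1
tool_pos: [548.0, -118.1, 10.9]
tcp_rot: [-180.0, -0.0, 88.1]
ft_force: [-1.1, -0.2, -0.3]
finger_gap: 28.0
grip_force: 0.0
time: 17.6
tool_pos: [549.1, -118.4, 154.9]
tcp_rot: [179.8, 0.0, 88.1]
ft_force: [0.8, -0.5, 0.1]
finger_gap: 28.0
grip_force: 0.0
time: 18.6
tool_pos: [465.1, -265.1, 152.0]
tcp_rot: [180.0, -0.0, 7.8]
ft_force: [0.7, 0.1, 0.4]
finger_gap: 50.0
grip_force: 0.0
time: 19.0
tool_pos: [465.2, -264.8, 151.7]
tcp_rot: [180.0, -0.0, -1.6]
ft_force: [0.9, -0.2, -0.0]
finger_gap: 50.0
grip_force: 0.0
[ 465.1818949  -264.84179995  151.72375173] [ 1.79985952e+02 -1.91188246e-02 -1.57858947e+00]
```

View pics/z7.png

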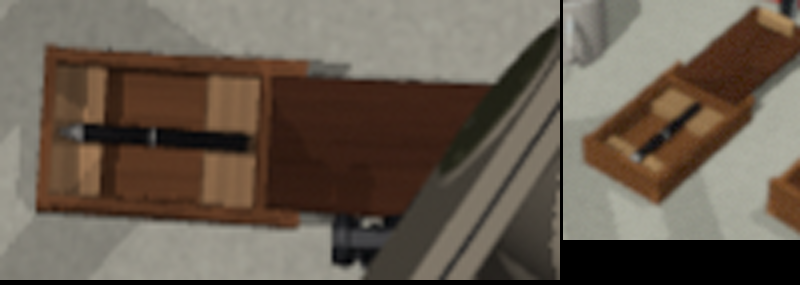

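The pen lies in the groove with its point at the closed end (tip at (62,130)) and clearance at both ends. Next I'll grip the handle again and push the lid.

```bash
python3 -m handwheel '[[0.0275,0.0257,0,0],[0.0275,0.0257,0,0],[0.0275,0.0257,0.02,0],[0,0,0.03,0],[0,0,0.03,0],[0,0,0.015,0],[0,0,0.01,0],[0,0,0,0],[0,0,0,0]]'
```

```text
time: 20.0
tool_pos: [546.1, -344.7, 47.9]
tcp_rot: [179.9, -0.1, -1.6]
ft_force: [0.5, -0.2, 0.5]
finger_gap: 50.6
grip_force: 0.0
```

```bash
python3 -m handwheel '[[0,0,0.002,0],[0,0,0,0],[0,0,0,0],[0,0,0,0],[0,0,0,0],[0,0,0,0]]' 0 80; python3 -m handwheel '[[0,-0.006,0,0],[0,-0.012,0,0],[0,-0.014,0,0],[0,-0.014,0,0],[0,-0.014,0,0],[0,-0.014,0,0],[0,-0.014,0,0],[0,-0.014,0,0],[0,-0.012,0,0],[0,-0.008,0,0]]'; python3 -m handwheel '[[0,-0.006,0,0],[0,-0.004,0,0],[0,-0.003,0,0],[0,0,0,0]]'
```

```text
time: 20.6
tool_pos: [546.0, -344.7, 45.6]
tcp_rot: [179.9, -0.1, -1.7]
ft_force: [-1.5, 1.1, 7.4]
finger_gap: 9.7
grip_force: 79.9
time: 21.6
tool_pos: [550.5, -221.6, 45.6]
tcp_rot: [179.9, -0.2, -1.6]
ft_force: [4.3, -1.5, 4.6]
finger_gap: 9.9
grip_force: 79.7
time: 22.0
tool_pos: [550.9, -208.8, 45.5]
tcp_rot: [180.0, -0.2, -1.6]
ft_force: [4.9, 1.7, 6.3]
finger_gap: 9.8
grip_force: 79.9
```

```bash
python3 -m handwheel '[[-0.0005,-0.003,0,0],[-0.0005,-0.003,0,0],[0,0,0,0],[0,0,0,0]]';python3 -m handwheel '[[0,-0.002,0,0],[0,-0.002,0,0],[0,0,0,0],[0,0,0,0]]'; python3 -m handwheel '[[0,-0.002,0,0],[0,-0.001,0,0],[0,0,0,0],[0,0,0,0]]'
```

```text
time: 22.4
tool_pos: [551.1, -204.1, 45.7]
tcp_rot: [179.9, -0.3, -1.7]
ft_force: [9.3, -3.9, 0.3]
finger_gap: 9.6
grip_force: 79.2
time: 22.8
tool_pos: [551.3, -200.7, 45.7]
tcp_rot: [179.8, -0.4, -1.7]
ft_force: [10.4, -6.2, -0.8]
finger_gap: 9.9
grip_force: 79.0
time: 23.2
tool_pos: [551.4, -198.4, 45.8]
tcp_rot: [179.8, -0.4, -1.7]
ft_force: [10.1, -9.8, -1.0]
finger_gap: 9.7
grip_force: 78.9
```

```bash
python3 -m handwheel '[[0.001,-0.002,0,0],[0,-0.001,0,0],[0,0,0,0],[0,0,0,0]]';python3 -m handwheel '[[0.001,-0.002,0,0],[0,-0.001,0,0],[0,0,0,0],[0,0,0,0]]'; python3 -m handwheel '[[0,-0.002,0,0],[0,-0.001,0,0],[0,0,0,0],[0,0,0,0]]'
```

```text
time: 23.6
tool_pos: [551.5, -196.7, 45.7]
tcp_rot: [179.7, -0.3, -1.7]
ft_force: [5.4, -14.5, 0.7]
finger_gap: 9.7
grip_force: 79.2
time: 24.0
tool_pos: [551.6, -195.2, 45.7]
tcp_rot: [179.6, -0.2, -1.7]
ft_force: [0.7, -21.3, 2.1]
finger_gap: 9.4
grip_force: 79.5
time: 24.4
tool_pos: [551.6, -194.9, 45.8]
tcp_rot: [179.3, -0.2, -1.8]
ft_force: [0.1, -33.6, -2.0]
finger_gap: 9.9
grip_force: 79.2
```

The lid has hit its hard stop at 33 N, so it's home and wedged. Letting go and backing off.

```bash
python3 -m handwheel '[[0,0.003,0,0],[0,0,0,0]]'; python3 -m handwheel '[[0,0,0,0],[0,0,0,0],[0,0,0,0],[0,0,0,0],[0,0,-0.02,0],[0,0,-0.04,0],[0,0,-0.04,0],[0,0,-0.03,0]]' 0.05; python3 -m handwheel '[[-0.03,0.04,0,0],[-0.03,0.04,0,0],[-0.03,0.04,0,0],[-0.03,0.04,0,0],[-0.03,0.04,0,0],[0,0,0,0],[0,0,0,0]]'; python3 - <<'E'
from h import *
im=snap('top')[:,:,::-1];s=snap('side')[:,:,::-1]
o=np.zeros((400,800,3),np.uint8)
o[:280,:500]=cv2.resize(im[135:205,300:425],None,fx=4,fy=4,interpolation=cv2.INTER_CUBIC)
o[:240,503:740]=cv2.resize(s[140:220,281:360],None,fx=3,fy=3,interpolation=cv2.INTER_CUBIC)
cv2.imwrite('pics/z8.png',o[:285])
E
```

```text
time: 24.6
tool_pos: [551.5, -195.1, 45.8]
tcp_rot: [179.6, -0.2, -1.7]
ft_force: [-0.6, -19.6, 3.1]
finger_gap: 9.8
grip_force: 80.2
time: 25.4
tool_pos: [551.3, -190.1, 176.8]
tcp_rot: [180.0, -0.1, -1.6]
ft_force: [0.7, -0.2, 0.6]
finger_gap: 50.0
grip_force: 0.0
time: 26.1
tool_pos: [394.4, -386.4, 174.0]
tcp_rot: [-180.0, 0.0, -1.8]
ft_force: [-0.2, -0.2, -0.4]
finger_gap: 50.1
grip_force: 0.0
```

View pics/z8.png

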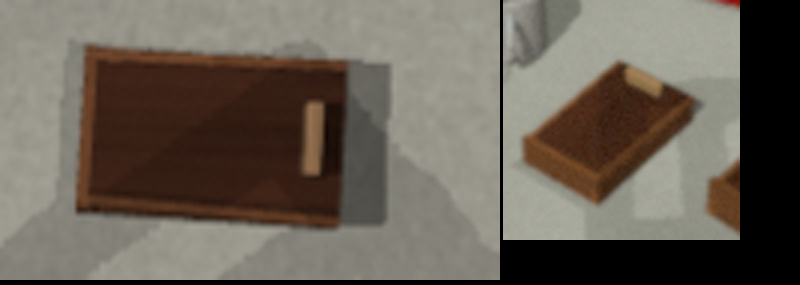

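The lid is flush: its front edge meets the closed-end wall at (95,130) and its rear edge lines up with the box end at (345,145). The gripper is clear.

```bash
python3 -c "
from bench import r
print(r.hand_in())"
```

```text
the job is handed in; nothing more can be done
None
```

Job handed in at about 26 s: the pen is settled in the groove with its point towards the closed end, the lid is pushed home to its stop (33 N) and released, and the pencil, stapler, tape and mug were left alone; no verdict came back.

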